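Lay out the stripped endoscope parts on the mat for reassembly

ROBOT

A 7-joint arm with a two-finger parallel gripper is mounted at the origin on the work surface. World frame = base frame: x ahead of the robot, y to its left, z up, the work surface at z = 0. Lengths are in mm, angles in rad, forces in N, time in s.
With the tool pointing down it reaches from about 425 to 875 mm from the base axis. Payload 8.4 kg.
Tool frame: the origin (TCP) lies midway between the tips of the shut fingers; the grasp point (between the pads) lies manip.grip_depth behind it (manip.grip_depth is the distance from the TCP to the grasp point, in mm); z points along the fingers, y is the line along which they close (so a half turn about z gives the same grasp; the last joint's range is limited). The gripper opens to 85 mm and grips with 20 to 120 N. Pads are 22 mm wide; open, the fingers measure 114 mm over their backs; the gripper's body (76 mm by 85 mm) begins 54 mm behind the grasp point. The pads swing forward as they close: fully open they stand 13 mm farther back than shut.
Start: joints at [1.243, 0.333, 0.04, 1.465, -0.013, 1.343, -0.059], TCP at [147.405, -633.037, 231.308] pointing down, gripper open.
Joint ranges: [-2.58, 2.58], [-0.38, 2.09], [-1.3, 1.39], [0.25, 2.4], [-1.5, 4.64], [0.08, 2.09], [-2.65, 2.65]. Speed limits (rad/s): [2.22, 2.22, 2.79, 2.79, 3.14, 3.14, 3.14].

INTERFACE

Orientations are given as a rotation vector (axis times angle).
In Python, from rig import sensors, optics, ticket, manip gives the robot as it stands.
- The arm moves only by the shell command python3 -m inch 'ROWS' [FORCE]. ROWS is text: rows parted by semicolons, each of 5 numbers parted by spaces: the shift along the tool's x, y, z in units of 30 mm (1.0 is 30 mm), then the turn about the tool's z in units of 8 degrees (1.0 is 8 degrees), then the closure, from -1 (fully open) to 1 (shut). A call has 1 to 20 rows; each row shifts and turns the commanded pose from where the row before left it, along the tool's axes as they then stand; what a row does not reach is not made up. A row lasts 1/8 s, in which the tool goes at most 62.5 mm and 10.7 degrees, less where a joint would pass 70% of its speed; a pose out of reach is approached as far as the arm can. A call is refused whole if a number of a shift passes 1 or a number of a turn 1, either way. A call with a gripper value outside its range is refused whole. The fingers move at their own pace and stop on an object; FORCE is the grip in N (left out, the last holds). Time passes only in rows, so rows that do not move let the fingers close. It gives the time, the measured TCP pose, the force, the opening and the grip force at its end, in the units of the state.
- sensors.sense(): the state, without advancing time (a new reading comes with each control period).
- optics.grab_frame(name): name is "side" or "top" or "wrist"; returns (picture, depth): 400x640x3 uint8, red, green, blue; 400x640 float32, mm along the optical axis (not along the pixel's ray), 0 where there is no reading.
- optics.calibration(name): a dict with "fx", "fy", "cx", "cy" (pixels), "view" (4x4, takes a point from world to camera coordinates); the wrist camera has in their place "tool_from_camera" (4x4, takes a point from camera to tool coordinates, whose origin is the TCP and whose axes are the flange's). Camera axes: x right, y up, looking along -z (the intrinsics and any distortion apply to the point x, -y, -z); pixel columns grow to the right and rows downward; lengths in mm; the calibration is good to about 2 mm. A picture is of the moment at which its call begins: read the wrist's pose just before it. calibration takes no time and is no camera call.
- ticket.finish_job(): hands the job in; it is judged then, once.
The state is a dict: "t": time; "joints": joint angles; "joint_velocities": joint speeds; "tau": joint torques, N m; "eef_pos": TCP position; "ee_rot": TCP orientation; "contact_force": force on the tool from outside, world axes, zero at the start; "ft_torque": the same for the moment, N m; "gripper_width": finger opening in mm; "finger_force": force on a finger pad.
Only numpy, scipy, OpenCV 4.12 (cv2) and the standard library are available. Lean on these libraries where they do the work, as an engineer would, in place of code of your own. Each camera call takes 0.05 s, during which the arm holds its last target. There are 200 camera calls.

TASK

The four parts of a stripped endoscope handle stand in the white tray; lay them out upright on the blue-grey rubber mat, ready for reassembly. Stand the fluted housing midway between the black control body and the white dish, and seat the notched ring on top of it, around its spigot; set the four-lobed wheel straight behind the dish and stand the valve straight in front of the control body, each 75 mm from it centre to centre ('behind' is away from the robot, 'in front' towards it, square to the mat's long edges). Leave the tweezers and the jar where they are.

Things in the scene. Friction and masses are not known exactly. Their poses are not given: they have to be found in the camera images.
- mat: Blue-grey rubber work mat with a thin white border line, fixed flat on the bench, 220 x 270 mm, 3 mm thick. Origin at the centre of its underside (bench level, z = 0); its x axis runs along its short edges and points away from the robot (= 'behind'), its y axis runs along its long edges to the robot's left, z up. On the robot's left or right, turned up to 0.2 rad.
- control_body: Black rounded handle body with two steel ports on top, in a low aluminium cradle; fixed on the mat, square to it (its axes are parallel to the mat's). 42 mm in x, 58 mm in y, 42 mm high. Origin at the centre of its underside, z up. The control body and the dish stand side by side along the mat's long direction, 180 mm apart centre to centre; either may be the left one.
- dish: Shallow round white dish holding a few tiny screws (part of it), fixed on the mat, axes parallel to the mat's. 56 mm in diameter at the rim, 16 mm high. Origin at the centre of its underside, z up.
- tray: Shallow white plastic tray fixed on the bench beside the mat, 210 (x) x 270 mm (y), floor 3 mm thick, rim 8 mm over the bench. Origin at the centre of its underside, x away from the robot, y to the left, turned up to 0.2 rad. At the start the four parts stand upright in it, 2 by 2, 80 to 120 mm apart along its x and 100 to 140 mm along its y; which is where varies.
- housing: Fluted aluminium cylinder, 40 mm in diameter and 40 mm high, with a steel spigot on top 18 mm in diameter and 16 mm high (its top edge chamfered), so 56 mm high in all; 150 g. Origin at the centre of its underside, z up. Round: may be gripped across the 40 mm body at any yaw.
- ring: Steel ring with dark notches round its top face, lying flat: 38 mm outside diameter, 25 mm hole, 12 mm high; 50 g. Origin at the centre of its underside, z up. Seated, it lies on the housing's flat shoulder, 40 mm over the housing's origin, with the spigot through its hole. Grip it across its outside.
- wheel: Black plastic control wheel: a cross of four lobes (46 mm tip to tip, each 12 mm wide and 12 mm thick) with a round hub 22 mm in diameter standing 30 mm high over the underside; 40 g. Origin at the centre of its underside, z up. x and y along the lobes. The hub can be gripped above the lobes at any yaw. Its final yaw does not matter.
- valve: Turned steel valve standing on its wide flange: flange 28 mm in diameter and 6 mm thick, stem 14 mm, round button head 20 mm in diameter from 23 to 34 mm over the underside; 34 mm high, 60 g. Origin at the centre of its underside, z up. Grip it by the head.
- tweezers: Bystander: black tweezers, 128 mm long, 8 mm thick, lying loose on the bench in the gap between the mat and the tray, pointing away from the robot. Origin at the middle of its underside. Leave alone.
- jar: Bystander: small loose screw-top jar, 50 mm in diameter and 55 mm high, on the bench beyond the work. Origin at the centre of its underside, z up. Leave alone.

How it is judged:
By the outcome, as a careful person would: the job done as asked, in the order asked, and still so for the second after the job is handed in, with the robot touching nothing.
It also fails if it takes over 109 s, if anything falls off the work surface, if the arm or the gripper's body presses on something with over 40 N, if the wrist force passes 120 N, or if a joint passes its speed limit or range.

## Working session

There is one attempt and no reset: what is moved stays moved. The work goes in short steps, Python scripts to look and compute and a shell command to move; the robot and the scene stay as the last step left them, time stands still between calls to the robot, and variables do not carry over. Pictures are saved under pics/ and viewed, at most 14 in all, crops included, and the job is handed in when it is done.

```bash
ls; mkdir -p pics; python3 - <<'E'
from rig import sensors, optics, manip
import cv2,numpy as np
s=sensors.sense();print({k:np.round(v,3) for k,v in s.items()},manip.grip_depth)
for n in("top","side"):
    c=optics.calibration(n);print(n,{k:np.round(v,3).tolist() for k,v in c.items()})
    p,d=optics.grab_frame(n);cv2.imwrite(f"pics/{n}0.png",p[:,:,::-1]);np.savez(f"{n}0.npz",p=p,d=d)
print(optics.calibration("wrist"))
E
```

```text
pics
{'t': np.float64(0.0), 'joints': array([ 1.243,  0.334,  0.04 ,  1.466, -0.013,  1.343, -0.058]), 'joint_velocities': array([-0.001,  0.   , -0.001,  0.   ,  0.001,  0.001, -0.001]), 'tau': array([ 0.0000e+00, -6.5855e+01,  1.3650e+00, -4.0556e+01,  1.7000e-02,
        1.3000e-02, -0.0000e+00]), 'eef_pos': array([ 147.331, -632.596,  230.42 ]), 'ee_rot': array([-3.119, -0.358,  0.   ]), 'contact_force': array([-0.662, -0.727, -0.321]), 'ft_torque': array([-0.028,  0.023, -0.002]), 'finger_force': np.float64(0.0), 'gripper_width': np.float64(85.099)} 18.700000000000003
top {'fx': 468.816, 'fy': 468.816, 'cx': 318.323, 'cy': 199.776, 'view': [[0.001, -1.0, -0.024, 7.318], [0.985, -0.003, 0.173, -582.792], [-0.173, -0.024, 0.985, -909.666], [0.0, 0.0, 0.0, 1.0]]}
side {'fx': 363.258, 'fy': 363.258, 'cx': 316.444, 'cy': 197.692, 'view': [[-0.986, -0.164, -0.004, 584.363], [0.12, -0.738, 0.664, -76.946], [-0.112, 0.654, 0.748, -683.389], [0.0, 0.0, 0.0, 1.0]]}
{'fx': 351.7530439807114, 'fy': 351.7530439807114, 'cx': 316.8028249245529, 'cy': 194.9220382964828, 'tool_from_camera': array([[ 1.76223407e-03,  9.58215510e-01,  2.86041834e-01,
         7.23513960e+01],
       [ 9.99998446e-01, -1.67693671e-03, -5.43153316e-04,
        -7.22619372e-01],
       [-4.07838798e-05,  2.86042346e-01, -9.58216977e-01,
        -1.43639701e+02],
       [ 0.00000000e+00,  0.00000000e+00,  0.00000000e+00,
         1.00000000e+00]])}
```

View pics/top0.png

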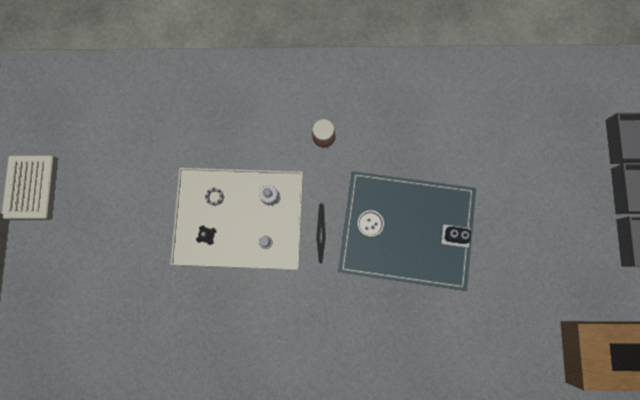

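View pics/side0.png

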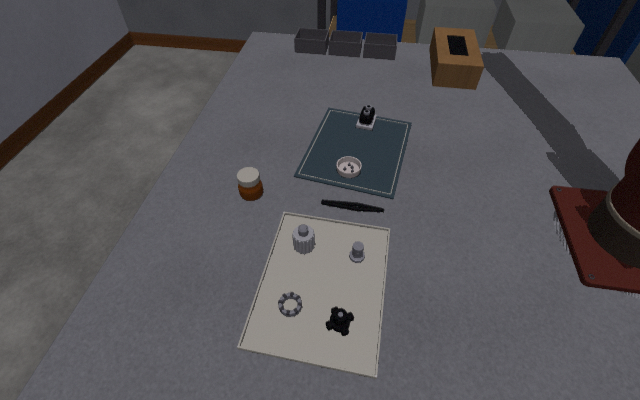

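The top view shows the ring (215,197), housing (268,194), wheel (206,235), valve (265,242), dish (370,224), control body (457,235), tweezers (321,233) and jar (323,132). The side view agrees: ring (290,304), housing (303,238), wheel (340,320), valve (358,251), dish (349,167).

```bash
cat > h.py <<'E'
import numpy as np,cv2
from scipy.spatial.transform import Rotation as R
from rig import sensors,optics
def cam(name,s=None):
    """fx,fy,cx,cy, world_from_camera"""
    c=optics.calibration(name)
    if name=="wrist":
        T=np.eye(4);T[:3,:3]=R.from_rotvec(s["ee_rot"]).as_matrix();T[:3,3]=s["eef_pos"]
        M=T@np.array(c["tool_from_camera"])
    else: M=np.linalg.inv(c["view"])
    return c["fx"],c["fy"],c["cx"],c["cy"],M
def cloud(d,C):
    fx,fy,cx,cy,M=C
    v,u=np.mgrid[:d.shape[0],:d.shape[1]]
    P=np.stack([(u-cx)/fx*d,-(v-cy)/fy*d,-d],-1)
    W=P@M[:3,:3].T+M[:3,3];W[d<=0]=np.nan;return W
def ray(u,v,C):
    fx,fy,cx,cy,M=C
    r=M[:3,:3]@np.array([(u-cx)/fx,-(v-cy)/fy,-1]);return M[:3,3],r
def onplane(u,v,z,C):
    o,r=ray(u,v,C);return o+r*(z-o[2])/r[2]
def proj(p,C):
    fx,fy,cx,cy,M=C
    q=M[:3,:3].T@(np.asarray(p,float)-M[:3,3]);return np.array([cx+fx*q[0]/-q[2],cy-fy*q[1]/-q[2]])
def tri(obs):
    """obs: list of (u,v,C) -> nearest point to the rays, rms gap"""
    A=np.zeros((3,3));b=np.zeros(3);L=[]
    for u,v,C in obs:
        o,r=ray(u,v,C);r=r/np.linalg.norm(r);Q=np.eye(3)-np.outer(r,r);A+=Q;b+=Q@o;L.append((Q,o))
    p=np.linalg.solve(A,b);return p,np.sqrt(np.mean([np.sum((Q@(p-o))**2) for Q,o in L]))
def shoot(name,file=None):
    s=sensors.sense();p,d=optics.grab_frame(name)
    if file: cv2.imwrite(f"pics/{file}.png",p[:,:,::-1])
    return s,p,d,cam(name,s)
E
python3 - <<'E'
from h import *
for n in("top","side"):
    f=np.load(n+"0.npz");C=cam(n);W=cloud(f["d"],C)
    m=(W[...,2]>8)&(W[...,2]<80)&(W[...,0]>380)&(W[...,0]<850)&(abs(W[...,1])<450)
    k,lab,st,_=cv2.connectedComponentsWithStats(m.astype(np.uint8))
    print(n,"floor z", np.nanmedian(W[180:220,20:40,2]) )
    for i in range(1,k):
        if st[i,4]<25: continue
        w=W[lab==i];zt=np.percentile(w[:,2],97);t=w[w[:,2]>zt-5]
        mm=(w.min(0)[:2]+w.max(0)[:2])/2
        print(st[i],"ztop",zt.round(1),"topc",np.median(t,0).round(1),"mid",mm.round(1),"ext",(w.max(0)-w.min(0)).round(0))
    if n=="top":
        p=f["p"].astype(int);hsv=cv2.cvtColor(f["p"],cv2.COLOR_RGB2HSV)
        print("mat px",p[250,410],"bench",p[300,410],"tray",p[215,235])
        mm=((p[...,2]-p[...,0])>12).astype(np.uint8)
        mm[:, :320]=0;mm[:,500:]=0;mm[:150]=0;mm[300:]=0
        mm=cv2.morphologyEx(mm,cv2.MORPH_CLOSE,np.ones((15,15)))
        c=max(cv2.findContours(mm,0,2)[0],key=cv2.contourArea)
        q=np.array([onplane(u,v,3,C)[:2] for u,v in c[:,0]],np.float32);r=cv2.minAreaRect(q);print("mat",r)
E
```

```text
top floor z 21.27806567555683
[312 119  23  28 508] ztop 56.8 topc [733.1  -2.9  54. ] mid [732.5  -2.4] ext [46. 48. 51.]
[259 184  20  21 314] ztop 58.8 topc [598.7 111.5  57.2] mid [599.1 111.8] ext [39. 38. 52.]
[205 187  18  18 158] ztop 17.7 topc [599.9 233.8  14.4] mid [599.4 232.4] ext [38. 37. 12.]
[358 210  26  26 163] ztop 20.5 topc [ 542.2 -103.4   17.9] mid [ 540.2 -101.9] ext [53. 53. 13.]
[196 225  21  20 267] ztop 34.6 topc [516.5 246.1  32.1] mid [515.7 246. ] ext [40. 41. 29.]
[441 224  30  23 566] ztop 45.5 topc [ 513.2 -274.2   43.9] mid [ 514.2 -279.6] ext [47. 63. 40.]
[259 236  13  13 113] ztop 38.2 topc [499.8 119.2  36.2] mid [500.  120.3] ext [25. 25. 31.]
mat px [70 84 89] bench [111 113 115] tray [184 182 170]
mat ((527.4906005859375, -181.23916625976562), (268.86480712890625, 218.80026245117188), 81.8644790649414)
side floor z -751.8015728104684
[356 105  21  24 338] ztop 45.0 topc [ 511.6 -272.2   43.8] mid [ 512.  -274.2] ext [48. 56. 38.]
[336 156  26  21 227] ztop 19.5 topc [535.8 -98.8  17.7] mid [537.6 -99.5] ext [55. 56. 12.]
[237 167  26  32 660] ztop 55.6 topc [731.2   1.4  54.2] mid [730.9   2.1] ext [48. 46. 49.]
[292 224  23  29 527] ztop 58.5 topc [597.  116.7  57.5] mid [597.4 115.7] ext [39. 38. 52.]
[349 241  16  20 227] ztop 37.6 topc [498.7 123.3  36.4] mid [499.1 124.4] ext [27. 23. 31.]
[278 292  24  24 285] ztop 16.4 topc [596.  237.   14.3] mid [597.1 235.1] ext [38. 38.  9.]
[326 306  28  30 495] ztop 34.2 topc [514.1 249.9  32.7] mid [514.1 249.4] ext [41. 42. 27.]
```

```bash
python3 -m inch '0 0 0 0.82 -1;0 0 0 0.82 -1;0.92 -1 0 0 -1;0.92 -1 0 0 -1;0.92 -1 0 0 -1;0.92 -1 0 0 -1;0.92 -1 0 0 -1;0.92 -1 0 0 -1;0.92 -1 0 0 -1;0.92 -1 0 0 -1;0.92 -1 0 0 -1;0.92 -1 0 0 -1;0.92 -1 0 0 -1;0.92 -1 0 0 -1;0.92 -1 0 0 -1;0.92 -1 0 0 -1;0.92 -1 0 0 -1;0 0 0 0 -1;0 0 0 0 -1;0 0 0 0 -1'
```

```text
t: 2.6
eef_pos: [560.8, -184.4, 231.2]
ee_rot: [3.141, -0.003, -0.001]
contact_force: [0.3, 0.5, 0.5]
gripper_width: 85.3
finger_force: 0.0
```

```bash
cat >> h.py <<'E'
def blobs(d,C,lo=9):
    W=cloud(d,C)
    m=(W[...,2]>lo)&(W[...,2]<90)&(W[...,0]>380)&(W[...,0]<850)&(abs(W[...,1])<450)
    k,lab,st,_=cv2.connectedComponentsWithStats(m.astype(np.uint8))
    for i in range(1,k):
        if st[i,4]<60: continue
        w=W[lab==i];zt=np.percentile(w[:,2],95);t=w[w[:,2]>zt-5]
        hull=t[:,:2].astype(np.float32);c,r=cv2.minEnclosingCircle(hull)
        print(st[i],"ztop",zt.round(1),"topmean",t.mean(0).round(1),"circ",np.round(c,1),round(r,1))
    return W
E
cat > look.py <<'E'
import sys
from h import *
s,p,d,C=shoot("wrist",sys.argv[1]);np.savez(sys.argv[1],p=p,d=d,pos=s["eef_pos"],rot=s["ee_rot"])
print(s["eef_pos"].round(1),s["ee_rot"].round(3));W=blobs(d,C)
E
python3 look.py w1; python3 -m inch '0 -1 0 0 -1;0 -1 0 0 -1;0 -1 0 0 -1;0 -1 0 0 -1;0 -1 0 0 -1;0 -1 0 0 -1;0 -1 0 0 -1;0 -1 0 0 -1;0 -1 0 0 -1;0 -1 0 0 -1;0 -1 0 0 -1;0 -1 0 0 -1;0 0 0 0 -1;0 0 0 0 -1;0 0 0 0 -1'; python3 look.py w2
```

```text
[ 560.8 -184.4  231.2] [ 3.141e+00 -3.000e-03 -1.000e-03]
[101   0  36   7 168] ztop 26.8 topmean [708.9  -2.4  24.9] circ [709.9  -1.8] 9.5
[   0  107   47   44 1663] ztop 45.0 topmean [596.  103.3  43.7] circ [596.2 110.8] 19.5
[210 158  53  52 770] ztop 20.9 topmean [537.8 -98.4  19.3] circ [538.5 -99.8] 28.0
[ 374  183   60   45 2160] ztop 46.5 topmean [ 514.4 -276.5   45.7] circ [ 515.4 -276.8] 18.8
[ 10 205  43  30 831] ztop 38.6 topmean [499.9 120.3  37.5] circ [499.3 121.7] 10.7
t: 4.53
eef_pos: [561.9, 175.3, 231.3]
ee_rot: [3.141, -0.004, 0.0]
contact_force: [0.2, 0.8, 0.4]
gripper_width: 85.1
finger_force: 0.0
[561.9 175.3 231.3] [ 3.141 -0.004  0.   ]
[488   0  38   8 188] ztop 27.4 topmean [709.8   0.8  25.5] circ [7.11e+02 3.00e-01] 10.0
[ 358  107   46   44 1510] ztop 60.0 topmean [598.7 114.9  59.1] circ [598.3 114.5] 8.8
[239 108  39  39 695] ztop 17.4 topmean [598.3 234.8  15.8] circ [597.7 234.8] 19.4
[ 548  158   60   52 1174] ztop 20.8 topmean [ 539.2 -101.5   19.1] circ [539.8 -99.2] 28.6
[231 186  39  38 997] ztop 34.8 topmean [515.5 248.3  33.9] circ [514.8 248.8] 11.1
[353 205  26  31 585] ztop 38.9 topmean [500.5 122.3  37.8] circ [500.1 122.4] 10.0
```

View pics/w1.png

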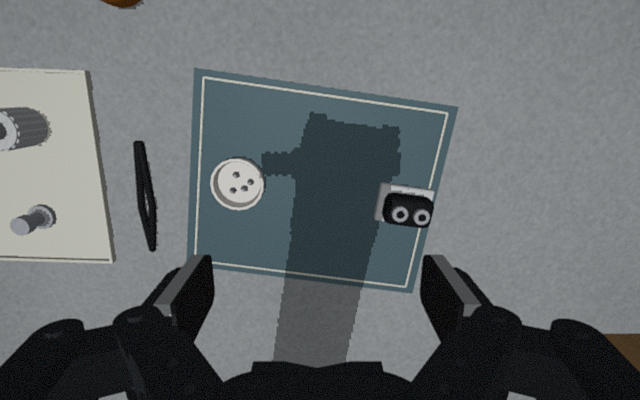

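View pics/w2.png

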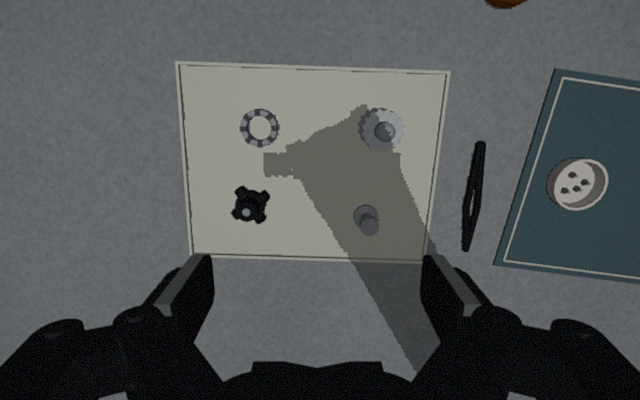

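The first wrist picture shows the dish (238,184), control body (408,208) and the whole mat. The second shows the ring (260,128), housing (383,129), wheel (248,205) and valve (366,218), with nothing between the fingers.

```bash
python3 - <<'E'
from h import *
f=np.load("w1.npz");C=cam("wrist",{"eef_pos":f["pos"],"ee_rot":f["rot"]})
p=f["p"].astype(int);m=((p[...,2]-p[...,0])>0.12*p.sum(2)/3).astype(np.uint8)
m[:60]=0;m[300:]=0;m[:,:180]=0;m[:,470:]=0
m=cv2.morphologyEx(cv2.morphologyEx(m,cv2.MORPH_OPEN,np.ones((3,3))),cv2.MORPH_CLOSE,np.ones((25,25)))
c=max(cv2.findContours(m,0,2)[0],key=cv2.contourArea)
q=np.array([onplane(u,v,3,C)[:2] for u,v in c[:,0]],np.float32);r=cv2.minAreaRect(q);print("mat",r)
# edges by hand-picked contour parts: far edge and left edge
for nm,sel in(("far",(c[:,0,1]<105)&(c[:,0,0]>205)&(c[:,0,0]<445)),("left",(c[:,0,0]<205)&(c[:,0,1]>80)&(c[:,0,1]<240))):
    vx,vy,*_=cv2.fitLine(q[sel],cv2.DIST_HUBER,0,.01,.01).ravel();print(nm,sel.sum(),np.degrees(np.arctan2(vy,vx)))
# dish rim, body by wrist cloud
W=cloud(f["d"],C)
for nm,(x0,y0,x1,y1),lo in(("dish",(205,150,270,215),14),("body",(370,175,440,235),5),("bodytop",(370,175,440,235),40)):
    w=W[y0:y1,x0:x1].reshape(-1,3);w=w[w[:,2]>lo];print(nm,w.min(0),w.max(0),cv2.minAreaRect(w[:,:2].astype(np.float32)))
# two-view check of heights (top + wrist w2)
g=np.load("w2.npz");C2=cam("wrist",{"eef_pos":g["pos"],"ee_rot":g["rot"]});T=cam("top");S=cam("side")
for n,a,b,sd in(("housing top",(384,130),(267.5,191),(303,229)),("ring",(260,128),(214.5,197),(290,304)),("wheel hub",(247,212),(205,234),(341,317)),("valve",(371,226),(265,241),(358,245))):
    print(n,[np.round(x,1) for x in tri([(*a,C2),(*b,T),(*sd,S)])])
E
```

```text
mat ((526.5023803710938, -179.8845977783203), (270.6752624511719, 220.68923950195312), 81.9151840209961)
far 70 82.0571
left 14 -8.295903
dish [ 511.02777665 -127.08931829   14.13995753] [566.18492487 -72.53826449  22.09174791] ((538.7896728515625, -99.86076354980469), (54.63936996459961, 54.664894104003906), 44.04426574707031)
body [ 476.13094999 -315.00446977    5.0002056 ] [ 545.17902724 -241.44519739   48.65050027] ((510.6845703125, -278.2659912109375), (69.03884887695312, 73.55768585205078), 0.07239396125078201)
bodytop [ 500.86762649 -298.09343233   40.01520767] [ 526.56622513 -258.00398081   48.65050027] ((513.4210815429688, -278.30291748046875), (40.790565490722656, 23.128765106201172), 84.60224914550781)
housing top [array([599.4, 112.8,  49.6]), np.float64(2.0)]
ring [array([597.1, 233.4,   5.8]), np.float64(1.0)]
wheel hub [array([512.9, 247.8,  23.2]), np.float64(3.0)]
valve [array([498.9, 118.3,  32.3]), np.float64(1.2)]
```

```bash
python3 -m inch '0.6 1 0.5 0 -1;0.61 1 0.5 0 -1;0 0.02 1 0 -1;0 0 1 0 -1;0 0 1 0 -1;0 0 1 0 -1;0 0 0.4 0 -1;0 0 0 0 -1;0 0 0 0 -1;0 0 0 0 -1'; python3 look.py w3
```

```text
t: 5.82
eef_pos: [598.6, 116.4, 70.6]
ee_rot: [-3.141, 0.001, -0.003]
contact_force: [-0.5, -0.0, -0.6]
gripper_width: 85.9
finger_force: 0.0
[598.6 116.4  70.6] [-3.141e+00  1.000e-03 -3.000e-03]
[508   0  81  17 912] ztop 29.7 topmean [710.6   1.1  27.7] circ [7.125e+02 5.000e-01] 13.2
[167 114  50   7 132] ztop 10.1 topmean [656.2 188.    9.5] circ [656.6 188.4] 14.0
[330 120  23   6  61] ztop 10.3 topmean [653.4 103.1   9.5] circ [653.9 103.1] 6.3
[351 121  34   6  93] ztop 10.0 topmean [652.6  87.7   9.5] circ [652.5  87.9] 9.5
[427 123  16  22  84] ztop 10.3 topmean [648.8  48.    9.5] circ [647.2  49.2] 6.5
[428 168   9  38 101] ztop 10.3 topmean [615.9  47.4   9.5] circ [615.2  46.8] 11.6
[ 285  182   75   85 4845] ztop 60.1 topmean [599.5 114.3  59. ] circ [598.2 114.2] 9.2
[  88  184   70   63 2311] ztop 17.1 topmean [598.7 233.9  15.7] circ [598.  234.7] 19.7
[  0 224  11  36  89] ztop 10.1 topmean [577.6 315.    9.4] circ [578.5 315.1] 12.1
[491 246  10  38  98] ztop 10.3 topmean [563.4   1.8   9.5] circ [562.9   1.9] 13.4
[414 249  30  61 334] ztop 89.6 topmean [600.3  73.8  87.9] circ [598.7  71.8] 11.3
[483 252  10  24  61] ztop 10.0 topmean [564.1   6.8   9.4] circ [563.8   7.1] 8.0
[191 254  24  50 216] ztop 89.6 topmean [599.7 160.2  87.8] circ [598.3 162.9] 11.4
[  6 261   9  19  62] ztop 10.2 topmean [559.2 315.8   9.5] circ [559.  315.6] 6.8
[ 601  264   39   79 1365] ztop 20.5 topmean [538.8 -78.6  18.7] circ [537.6 -89.6] 25.9
[ 14 291  14  49 129] ztop 10.1 topmean [525.6 317.    9.5] circ [524.2 317.4] 19.1
[ 93 300  34  27 466] ztop 16.7 topmean [529.6 255.9  15.2] circ [526.8 255.3] 9.7
[623 304  16  13  92] ztop 15.4 topmean [530.5 -91.9  13.4] circ [530.2 -92.8] 2.8
[ 290  329   40   38 1140] ztop 34.6 topmean [508.4 120.9  33.1] circ [504.9 121.1] 8.4
```

View pics/w3.png

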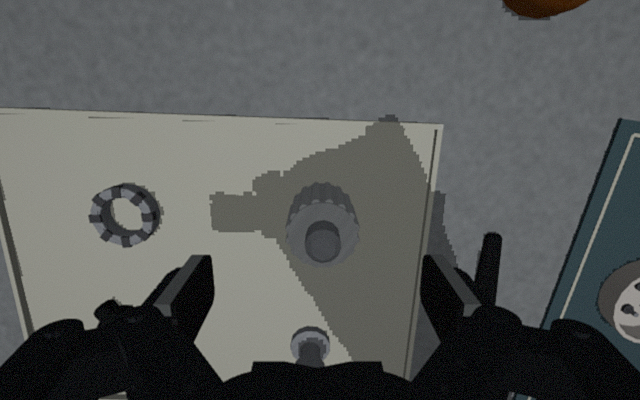

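The housing's spigot (322,241) stands between the open pads, 2 mm off centre. I'll narrow the opening to clear the tray rim and descend.

```bash
python3 -m inch '0 0.07 0 0 -0.4;0 0 0 0 -0.4;0 0 0.6 0 -0.4;0 0 0.6 0 -0.4;0 0 0.5 0 -0.4;0 0 0.35 0 -0.4;0 0 0.1 0 -0.4;0 0 0 0 -0.4;0 0 0 0 0.5;0 0 0 0 1;0 0 0 0 1;0 0 0 0 1;0 0 0 0 1;0 0 0 0 1' 40
```

```text
t: 7.62
eef_pos: [598.5, 114.4, 5.6]
ee_rot: [-3.141, 0.0, -0.002]
contact_force: [-1.0, 0.6, 6.8]
gripper_width: 39.2
finger_force: 40.4
```

```bash
python3 -m inch '0 0 -0.3 0 1;0 0 -0.8 0 1;0 0 -0.8 0 1;0 0 -0.8 0 1;-0.2 0.6 0 0 1;-0.22 0.95 0 0 1;-0.22 0.95 0 0 1;-0.22 0.95 0 0 1;-0.22 0.95 0 0 1;-0.22 0.95 0 0 1;-0.22 0.95 0 0 1;-0.22 0.95 0 0 1;-0.22 0.95 0 0 1;-0.22 0.95 0 0 1;-0.22 0.96 0 0 1;0 0 0 0 1;0 0 0 0 1;0 0 0 0 1;0 0 0 0 1'; python3 look.py w4
```

```text
t: 10.0
eef_pos: [525.9, -188.4, 85.7]
ee_rot: [-3.141, -0.001, 0.0]
contact_force: [0.1, -0.5, -1.5]
gripper_width: 39.2
finger_force: 40.5
[ 525.9 -188.4   85.7] [-3.141e+00 -1.000e-03  0.000e+00]
[  1 118  16  25  96] ztop 10.0 topmean [574.1   3.3   9.4] circ [573.7   4.2] 7.4
[ 12 141  14  28  71] ztop 10.1 topmean [5.587e+02 4.000e-01 9.400e+00] circ [5.584e+02 2.000e-01] 8.8
[ 130  145   92   87 2509] ztop 20.7 topmean [538.3 -97.9  19.2] circ [538.6 -99.9] 28.2
[170 168  12  10  77] ztop 15.1 topmean [547.3 -97.6  13.9] circ [548. -98.] 2.8
[195 180  10  11  66] ztop 15.6 topmean [ 539.2 -112.7   14.1] circ [ 539.6 -113. ] 2.6
[ 404  187  107   78 6371] ztop 46.5 topmean [ 514.3 -276.2   45.7] circ [ 512.8 -276.7] 19.0
[166 194  11  10  60] ztop 15.3 topmean [529.8 -93.1  13.5] circ [529.7 -93.4] 2.7
[288 218  57  12 187] ztop 89.7 topmean [ 543.4 -187.4   87.9] circ [ 541.  -187.5] 12.1
```

View pics/w4.png

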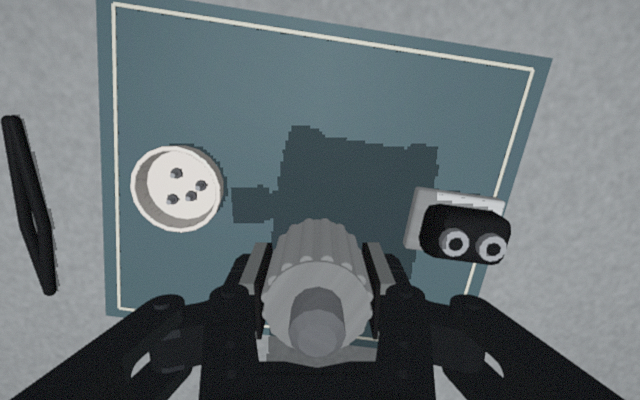

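The housing is held upright, spigot at (318,330), between the dish (176,190) and control body (465,235). Lowering.

```bash
python3 -m inch '0.02 0.02 0.6 0 1;0 0 0.6 0 1;0 0 0.6 0 1;0 0 0.5 0 1;0 0 0.2 0 1;0 0 0.15 0 1;0 0 0 0 1;0 0 0 0 1;0 0 0 0 -0.2;0 0 0 0 -0.2;0 0 0 0 -0.2;0 0 0 0 -0.2' ; python3 - <<'E'
from h import *
print(sensors.sense()["eef_pos"])
E
```

```text
t: 11.55
eef_pos: [526.5, -189.7, 6.4]
ee_rot: [-3.142, 0.0, -0.0]
contact_force: [-0.2, 0.5, 0.2]
gripper_width: 51.1
finger_force: 0.0
[ 526.46913959 -189.70953272    6.40065283]
```

```bash
python3 -m inch '0 0 -0.4 0 -0.2;0 0 -0.9 0 -0.2;0 0 -0.9 0 -0.2;0 0 -0.9 0 -1;0 0 -0.9 0 -1;0 0 0 0 -1;0 0 0 0 -1' && python3 look.py w5 | grep -E "circ.*" | grep -v "ztop 10"; python3 -m inch '0.17 -1 0 0 -1;0.17 -1 0 0 -1;0.17 -1 0 0 -1;0.17 -1 0 0 -1;0.17 -1 0 0 -1;0.17 -1 0 0 -1;0.17 -1 0 0 -1;0.17 -1 0 0 -1;0.17 -1 0 0 -1;0.17 -1 0 0 -1;0.17 -1 0 0 -1;0.17 -1 0 0 -1;0.17 -1 0 0 -1;0.17 -1 0 0 -1;0 -0.15 0 0 -1;0 0 0.9 0 -1;0 0 0.9 0 -1;0 0 0 0 -0.4;0 0 0 0 -0.4;0 0 0 0 -0.4'; python3 look.py w6 | grep circ | grep -v "ztop 10"
```

```text
t: 12.42
eef_pos: [526.2, -189.7, 126.3]
ee_rot: [3.142, -0.0, -0.0]
contact_force: [-0.5, 0.2, -0.2]
gripper_width: 85.5
finger_force: 0.0
[ 157  138   78   74 1696] ztop 20.7 topmean [538.3 -97.6  19.2] circ [538.7 -99.6] 28.1
[ 288  163   58   64 2866] ztop 60.0 topmean [ 527.6 -189.1   59. ] circ [ 526.6 -189.2] 9.1
[ 390  174   88   64 4450] ztop 46.5 topmean [ 514.2 -276.3   45.8] circ [ 512.9 -276.6] 18.8
t: 14.98
eef_pos: [598.7, 234.9, 73.7]
ee_rot: [-3.141, 0.001, -0.003]
contact_force: [-0.8, -0.1, -0.1]
gripper_width: 60.3
finger_force: 0.0
[ 287  183   63   62 1935] ztop 17.2 topmean [598.8 234.7  15.9] circ [598.1 234.6] 19.4
[225 245  24  54 363] ztop 89.6 topmean [602.6 266.7  87.3] circ [598.6 268.4] 11.5
[385 245  24  54 368] ztop 89.6 topmean [602.8 204.4  87.3] circ [598.8 203.6] 11.6
[ 267  298   62   66 2726] ztop 34.7 topmean [516.9 248.4  33.8] circ [515.7 248.4] 11.4
```

```bash
python3 -m inch '-0.02 0 0.6 0 -0.4;0 0 0.6 0 -0.4;0 0 0.6 0 -0.4;0 0 0.4 0 -0.4;0 0 0.15 0 -0.4;0 0 0 0 -0.4;0 0 0 0 0.2;0 0 0 0 1;0 0 0 0 1;0 0 0 0 1;0 0 0 0 1;0 0 0 0 1' 40
```

```text
t: 16.52
eef_pos: [597.9, 235.1, 2.8]
ee_rot: [-3.141, 0.0, -0.002]
contact_force: [-0.2, -0.1, 5.6]
gripper_width: 35.2
finger_force: 40.7
```

```bash
python3 -m inch '0 0 -0.3 0 1;0 0 -0.8 0 1;0 0 -0.8 0 1;0 0 -0.8 0 1;0 0 0 0 1;0 0 0 0 1'; python3 look.py w7 | grep circ | grep -v "ztop 10"
```

```text
t: 17.27
eef_pos: [596.9, 234.4, 82.2]
ee_rot: [3.141, -0.0, -0.001]
contact_force: [0.3, 0.1, -0.2]
gripper_width: 35.1
finger_force: 40.0
[280 220  94  30 348] ztop 89.8 topmean [612.5 231.6  87.5] circ [607.5 230.8] 19.8
[289 260  57  32 395] ztop 89.7 topmean [587.8 234.8  87.5] circ [595.1 234.8] 12.4
[ 269  292   59   60 1961] ztop 34.7 topmean [516.5 248.5  33.8] circ [515.2 248.7] 11.2
[477 350  20  24 179] ztop 39.0 topmean [500.2 124.8  38. ] circ [499.2 123.9] 9.8
```

View pics/w7.png

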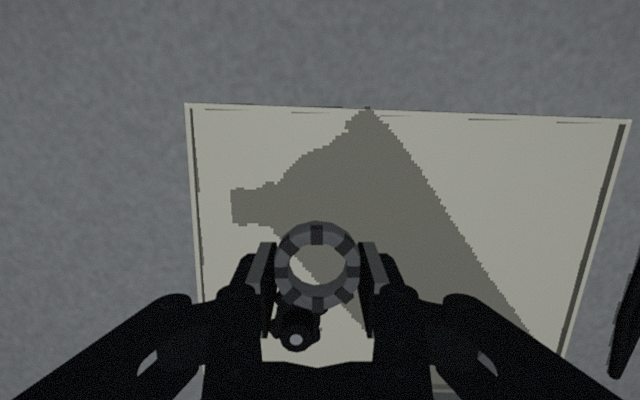

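The ring is in the pads at (317,265). I'll measure its centre and tilt in the hand, since the width reads 35 rather than 38.

```bash
cat > ring.py <<'E'
import sys
from h import *
f=np.load(sys.argv[1]+".npz");s={"eef_pos":f["pos"],"ee_rot":f["rot"]};C=cam("wrist",s);W=cloud(f["d"],C);p=f["pos"]
m=(abs(W[...,2]-p[2]-8)<14)&(np.hypot(W[...,0]-p[0],W[...,1]-p[1])<26)&(abs(W[...,1]-p[1])<17.3)
w=W[m];zt=np.percentile(w[:,2],90)
t=w[w[:,2]>zt-6];A=np.c_[t[:,:2]-p[:2],np.ones(len(t))]
for _ in range(4):
    co=np.linalg.lstsq(A,t[:,2],rcond=None)[0];r=t[:,2]-A@co;k=abs(r)<1.5;A,t=A[k],t[k]
print("n",len(t),"ztop",zt,"rel TCP",zt-p[2],"slope",co[:2],"resid",np.std(r))
print("hist",np.histogram(w[:,2]-p[2],bins=14))
x=t[:,0]-p[0];y=t[:,1]-p[1];print("ring x range",np.percentile(x,[0.5,99.5]),"mid",np.percentile(x,[0.5,99.5]).mean(),"y",np.percentile(y,[1,99]))
from scipy.optimize import least_squares
# inner hole: nearest band points per angle, outer too
q=np.c_[x,y]
def f2(v): d=np.hypot(q[:,0]-v[0],q[:,1]-v[1]);return np.maximum(0,12.5-d)+np.maximum(0,d-19)
print("annulus fit rel TCP",least_squares(f2,[0,0]).x)
E
python3 ring.py w7; python3 - <<'E'
import cv2
p=cv2.imread("pics/w7.png")[210:330,250:390];cv2.imwrite("pics/w7c.png",cv2.resize(p,None,fx=5,fy=5,interpolation=2))
E
```

```text
n 3096 ztop 96.25606863790468 rel TCP 14.098405405914747 slope [-0.00287673 -0.00679393] resid 0.6115639425063623
hist (array([  32,  167,  189,  204,  193,  232,  283, 1102, 2113,  141,   26,
         27,   27,   30]), array([ 0.93561705,  2.43819347,  3.94076988,  5.4433463 ,  6.94592272,
        8.44849914,  9.95107555, 11.45365197, 12.95622839, 14.45880481,
       15.96138123, 17.46395764, 18.96653406, 20.46911048, 21.9716869 ]))
ring x range [-18.51386763  19.42651113] mid 0.4563217502178549 y [-16.94880959  16.84717549]
annulus fit rel TCP [0.4953337  0.32698664]
```

View pics/w7c.png

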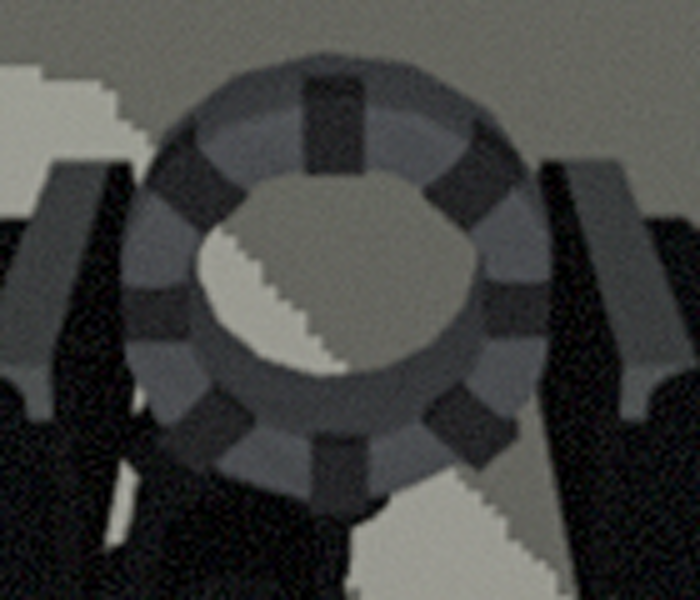

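```bash
python3 -m inch '-0.16 0.6 0 0 1;-0.16 0.97 0 0 1;-0.16 0.97 0 0 1;-0.16 0.97 0 0 1;-0.16 0.97 0 0 1;-0.16 0.97 0 0 1;-0.16 0.97 0 0 1;-0.16 0.97 0 0 1;-0.16 0.97 0 0 1;-0.16 0.97 0 0 1;-0.16 0.97 0 0 1;-0.16 0.97 0 0 1;-0.15 0.97 0 0 1;-0.15 0.97 0 0 1;-0.14 0.92 0 0 1;0 0 0 0 1;0 0 0 0 1;0 0 0 0 1;0 0 0 0 1'; python3 look.py w8 | grep circ | grep -v "ztop 10"; python3 ring.py w8
```

```text
t: 19.7
eef_pos: [526.5, -188.4, 82.8]
ee_rot: [-3.141, -0.002, -0.0]
contact_force: [0.8, 0.1, 0.3]
gripper_width: 35.4
finger_force: 40.0
[ 128  147   93   88 2590] ztop 20.7 topmean [538.1 -97.8  19.2] circ [538.7 -99.8] 28.1
[168 170  12  10  64] ztop 15.5 topmean [547.2 -97.6  13.9] circ [547.1 -97.3] 1.8
[ 259  176  115   75 2984] ztop 88.3 topmean [ 541.4 -187.1   87.8] circ [ 536.9 -187.6] 24.2
[193 182  12  11  70] ztop 15.4 topmean [ 539.1 -112.6   13.8] circ [ 538.8 -113.1] 2.6
[ 404  190  110   78 6542] ztop 46.5 topmean [ 514.4 -276.3   45.7] circ [ 513.5 -276.9] 19.0
[183 193  12  10  70] ztop 15.6 topmean [ 532.1 -105.6   14. ] circ [ 531.8 -105.8] 2.2
[164 196  12  11  72] ztop 15.4 topmean [529.7 -93.   13.7] circ [529.4 -92.8] 1.7
[299 244  38  12 325] ztop 60.2 topmean [ 520.6 -189.1   58.9] circ [ 520.7 -188.8] 6.1
[289 263  57  28 338] ztop 89.7 topmean [ 517.2 -188.1   87.6] circ [ 524.8 -188. ] 12.4
n 3101 ztop 96.96127156472485 rel TCP 14.146322658175421 slope [-0.00326132 -0.00638674] resid 0.6236197747302618
hist (array([  19,  128,  208,  209,  201,  203,  266,  944, 2252,  220,   23,
         28,   28,   34]), array([ 0.62496903,  2.15137261,  3.67777619,  5.20417977,  6.73058336,
        8.25698694,  9.78339052, 11.3097941 , 12.83619768, 14.36260127,
       15.88900485, 17.41540843, 18.94181201, 20.4682156 , 21.99461918]))
ring x range [-18.44356675  19.31233115] mid 0.4343822014834444 y [-16.92851737  16.93617662]
annulus fit rel TCP [0.49451288 0.40837072]
```

View pics/w8.png

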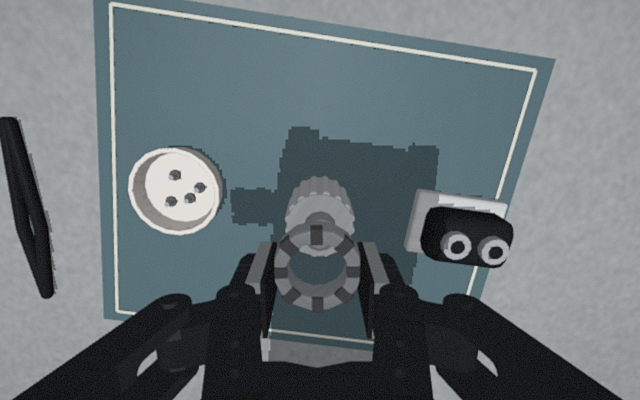

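The ring (317,267) is held level over the housing (321,205), and 1 mm of correction is needed.

```bash
python3 -m inch '-0.01 0.035 0 0 1;0 0 0 0 1;0 0 0.3 0 1;0 0 0.3 0 1;0 0 0.3 0 1;0 0 0.2 0 1;0 0 0.1 0 1;0 0 0.08 0 1;0 0 0 0 1;0 0 0 0 1'
```

```text
t: 21.0
eef_pos: [526.3, -190.2, 44.7]
ee_rot: [3.141, -0.0, 0.001]
contact_force: [0.4, 0.3, -0.8]
gripper_width: 34.9
finger_force: 40.0
```

```bash
python3 -m inch '0 0 0.04 0 1;0 0 0.02 0 1;0 0 0 0 1;0 0 0 0 1;0 0 0 0 -0.2;0 0 0 0 -0.2;0 0 0 0 -0.2;0 0 0 0 -0.2;0 0 -0.3 0 -0.2;0 0 -0.8 0 -0.2;0 0 -0.8 0 -0.2;0 0 -0.8 0 -1;0 0 0 0 -1;0 0 0 0 -1'; python3 look.py w9 | grep circ | grep -v "ztop 10"
```

```text
t: 22.75
eef_pos: [525.8, -190.2, 123.4]
ee_rot: [3.142, -0.0, -0.0]
contact_force: [-0.6, -1.0, -0.8]
gripper_width: 85.0
finger_force: 0.0
[ 154  138   79   75 1750] ztop 20.8 topmean [538.2 -98.   19.3] circ [538.6 -99.9] 28.0
[ 287  163   60   74 3389] ztop 59.9 topmean [ 527.2 -189.3   57. ] circ [ 526.6 -189.4] 19.4
[ 390  174   90   65 4554] ztop 46.5 topmean [ 514.3 -276.4   45.8] circ [ 513.9 -277.1] 19.0
```

View pics/w9.png

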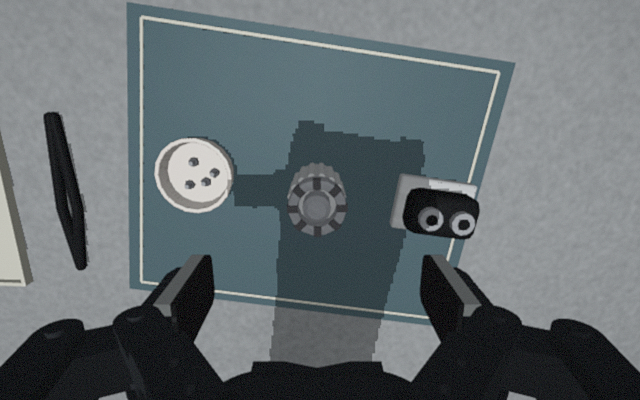

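The ring sits on the shoulder around the spigot at (317,205), concentric. Next is the wheel.

```bash
python3 -m inch '-0.02 -0.7 0 0 -1;-0.02 -1 0 0 -1;-0.02 -1 0 0 -1;-0.03 -1 0 0 -1;-0.03 -1 0 0 -1;-0.03 -1 0 0 -1;-0.03 -1 0 0 -1;-0.03 -1 0 0 -1;-0.03 -1 0 0 -1;-0.03 -1 0 0 -1;-0.03 -1 0 0 -1;-0.03 -1 0 0 -1;-0.03 -1 0 0 -1;-0.03 -1 0 0 -1;0 -0.92 0 0 -1;0 0 0.8 0 -0.5;0 0 0.8 0 -0.5;0 0 0 0 -0.5;0 0 0 0 -0.5;0 0 0 0 -0.5'; python3 look.py w10 | grep circ | grep -v "ztop 10"
```

```text
t: 25.3
eef_pos: [514.9, 249.0, 76.7]
ee_rot: [-3.141, 0.0, -0.002]
contact_force: [0.3, -0.8, 1.2]
gripper_width: 64.3
finger_force: 0.0
[ 284  177   69   66 2982] ztop 34.8 topmean [515.8 248.8  34. ] circ [515.1 248.8] 11.0
[ 492  211   67   56 2293] ztop 38.8 topmean [500.7 123.2  37.7] circ [499.7 122.6] 10.8
[236 247  29  50 214] ztop 89.6 topmean [515.  281.6  87.5] circ [514.4 282. ] 11.2
[390 247  22  49 180] ztop 89.9 topmean [516.8 216.9  87.9] circ [515.  214.5] 11.5
```

Aligned with the hub; descend to z = 18 and grip.

```bash
python3 -m inch '0 0 0.6 0 -0.5;0 0 0.6 0 -0.5;0 0 0.5 0 -0.5;0 0 0.25 0 -0.5;0 0 0 0 0;0 0 0 0 0.3;0 0 0 0 1;0 0 0 0 1;0 0 0 0 1;0 0 0 0 1;0 0 0 0 1;0 0 0 0 1;0 0 0 0 1' 30; python3 -m inch '0 0 -0.3 0 1;0 0 -0.8 0 1;0 0 -0.8 0 1;0 0 -0.6 0 1;0 0 0 0 1;0 0 0 0 1'; python3 look.py w11 | grep circ | grep -v "ztop 10"
```

```text
t: 26.98
eef_pos: [515.0, 248.8, 17.8]
ee_rot: [-3.141, 0.0, -0.002]
contact_force: [-0.8, 0.5, 6.1]
gripper_width: 20.4
finger_force: 29.6
t: 27.72
eef_pos: [514.1, 248.0, 91.4]
ee_rot: [3.141, -0.001, -0.001]
contact_force: [-0.5, 0.7, -1.2]
gripper_width: 20.7
finger_force: 29.4
[ 480  203   62   51 1977] ztop 38.8 topmean [500.7 123.1  37.7] circ [500.1 122.5] 10.5
[ 282  205   82   46 1805] ztop 89.8 topmean [527.2 247.5  88.5] circ [526.2 245.8] 18.9
```

View pics/w11.png

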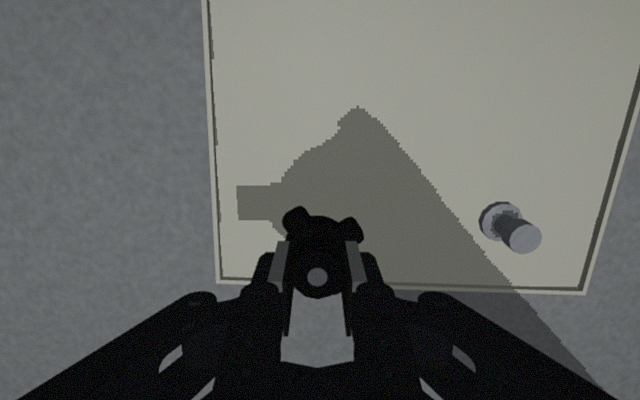

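The wheel is held upright by its hub (317,277). Carrying it behind the dish.

```bash
python3 -m inch '0.25 0.7 0 0 1;0.25 0.94 0 0 1;0.25 0.94 0 0 1;0.25 0.94 0 0 1;0.25 0.94 0 0 1;0.25 0.94 0 0 1;0.25 0.94 0 0 1;0.25 0.94 0 0 1;0.26 0.94 0 0 1;0.26 0.94 0 0 1;0.26 0.94 0 0 1;0.26 0.94 0 0 1;0.26 0.9 0 0 1;0 0 0 0 1;0 0 0 0 1;0 0 0 0 1;0 0 0 0 1'
```

```text
t: 29.9
eef_pos: [613.4, -108.9, 92.1]
ee_rot: [-3.141, -0.002, 0.0]
contact_force: [-0.4, -0.6, -0.7]
gripper_width: 20.3
finger_force: 29.4
```

```bash
python3 -m inch '0 0.025 0.6 0 1;0 0 0.6 0 1;0 0 0.6 0 1;0 0 0.4 0 1;0 0 0.15 0 1;0 0 0.1 0 1;0 0 0.02 0 1;0 0 0 0 1;0 0 0 0 1'
```

```text
t: 31.02
eef_pos: [613.7, -110.6, 18.4]
ee_rot: [3.141, -0.0, 0.001]
contact_force: [-0.3, 0.3, 0.5]
gripper_width: 20.6
finger_force: 29.4
```

```bash
python3 -m inch '0 0 0.015 0 1;0 0 0 0 1;0 0 0 0 0.2;0 0 0 0 0;0 0 0 0 0;0 0 0 0 0;0 0 -0.3 0 0;0 0 -0.8 0 0;0 0 -0.8 0 -1;0 0 -0.8 0 -1;0 0 -0.8 0 -1;0 0 0 0 -1;0 0 0 0 -1'; python3 look.py w12 | grep circ | grep -v "ztop 10"
```

```text
t: 32.65
eef_pos: [613.1, -110.6, 122.2]
ee_rot: [3.142, -0.0, -0.001]
contact_force: [-0.5, -0.2, -0.7]
gripper_width: 85.8
finger_force: 0.0
[  73    0  117   56 4896] ztop 56.8 topmean [722.5  -2.   55.7] circ [730.7  -1. ] 22.6
[ 289  161   57   57 2052] ztop 34.7 topmean [ 614.2 -109.9   33.9] circ [ 613.7 -109.8] 11.0
[ 269  247   70   67 1549] ztop 20.7 topmean [537.6 -99.8  19.2] circ [538.6 -99.8] 28.3
[ 389  268   51   82 2275] ztop 59.7 topmean [ 524.9 -182.3   57.1] circ [ 525.2 -185.8] 18.9
[ 486  278   84   51 2615] ztop 41.1 topmean [ 523.5 -275.8   39.6] circ [ 524.8 -279.1] 22.6
[   4  304   57   47 1086] ztop 38.6 topmean [502.5 121.7  37.5] circ [500.4 121.7] 10.6
```

View pics/w12.png

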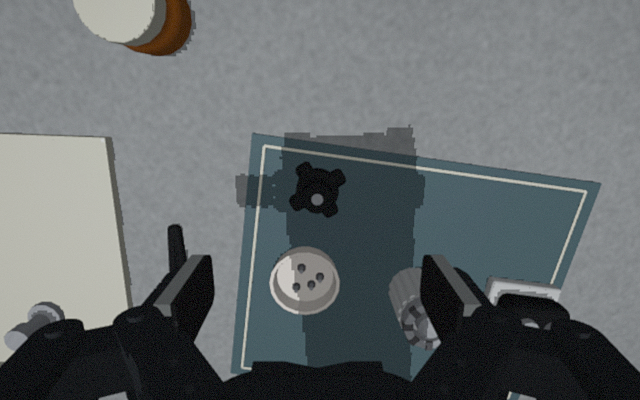

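The wheel stands at (317,190), straight behind the dish (305,278). Next is the valve.

```bash
python3 -m inch '-0.42 -0.7 0 0 -1;-0.42 -0.9 0 0 -1;-0.42 -0.9 0 0 -1;-0.42 -0.9 0 0 -1;-0.42 -0.9 0 0 -1;-0.42 -0.9 0 0 -1;-0.42 -0.9 0 0 -1;-0.42 -0.9 0 0 -1;-0.4 -0.77 0 0 -0.5;0 0 0.8 0 -0.5;0 0 0.7 0 -0.5;0 0 0 0 -0.5;0 0 0 0 -0.5;0 0 0 0 -0.5'; python3 look.py w13 | grep circ | grep -v "ztop 10"
```

```text
t: 34.45
eef_pos: [501.2, 122.7, 78.3]
ee_rot: [-3.141, 0.001, -0.002]
contact_force: [-0.3, 1.0, -0.6]
gripper_width: 64.1
finger_force: 0.0
[ 297  190   44   54 1767] ztop 38.7 topmean [500.4 122.   37.8] circ [499.9 122.1] 10.0
[238 247  11  46 121] ztop 89.8 topmean [500.9 155.3  87.9] circ [500.7 155.4] 10.5
[386 247  10  46 113] ztop 89.6 topmean [500.9  91.3  87.8] circ [500.7  91.2] 10.6
```

```bash
python3 -m inch '-0.03 0.01 0.6 0 -0.5;0 0 0.6 0 -0.5;0 0 0.5 0 -0.5;0 0 0.35 0 -0.5;0 0 0 0 0;0 0 0 0 0.3;0 0 0 0 1;0 0 0 0 1;0 0 0 0 1;0 0 0 0 1;0 0 0 0 1;0 0 0 0 1;0 0 0 0 1' 30; python3 -m inch '0 0 -0.3 0 1;0 0 -0.8 0 1;0 0 -0.8 0 1;0 0 -0.6 0 1;0 0 0 0 1;0 0 0 0 1'; python3 look.py w14 | grep circ | grep -v "ztop 10"
```

```text
t: 36.12
eef_pos: [500.3, 122.4, 16.6]
ee_rot: [-3.141, 0.001, -0.002]
contact_force: [-1.3, 0.3, 6.6]
gripper_width: 17.8
finger_force: 29.6
t: 36.88
eef_pos: [499.3, 122.0, 90.4]
ee_rot: [3.141, -0.001, -0.001]
contact_force: [-0.2, 0.6, -0.5]
gripper_width: 18.5
finger_force: 29.5
[620 117  20  64 789] ztop 20.3 topmean [533.9 -74.3  18.4] circ [534.2 -78.9] 16.9
[503 132   9  26  72] ztop 9.9 topmean [538.2   0.9   9.4] circ [5.381e+02 5.000e-01] 8.1
[ 290  221   55   38 1167] ztop 87.9 topmean [506.2 122.6  85.1] circ [504.2 122.4] 12.1
```

View pics/w14.png

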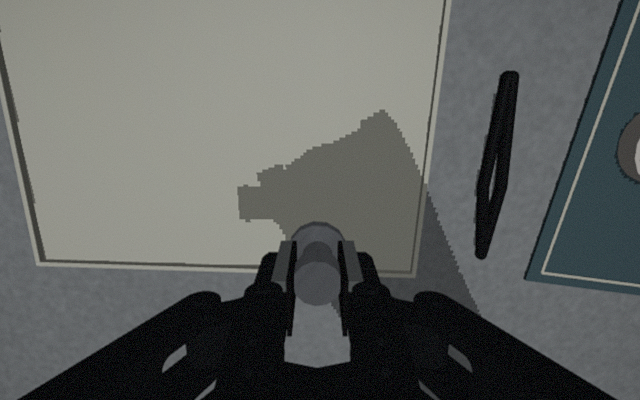

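The valve is held upright by its head (317,285). Carrying it in front of the control body.

```bash
python3 -m inch '-0.14 0.7 0 0 1;-0.14 0.94 0 0 1;-0.14 0.94 0 0 1;-0.14 0.94 0 0 1;-0.14 0.94 0 0 1;-0.14 0.94 0 0 1;-0.14 0.94 0 0 1;-0.14 0.94 0 0 1;-0.14 0.94 0 0 1;-0.14 0.94 0 0 1;-0.15 0.94 0 0 1;-0.15 0.94 0 0 1;-0.15 0.94 0 0 1;-0.15 0.96 0 0 1;0 0 0 0 1;0 0 0 0 1;0 0 0 0 1;0 0 0 0 1'
```

```text
t: 39.17
eef_pos: [439.9, -265.2, 91.0]
ee_rot: [-3.141, -0.001, 0.0]
contact_force: [0.3, -0.0, 0.3]
gripper_width: 17.7
finger_force: 29.5
```

```bash
python3 -m inch '-0.01 0.06 0.6 0 1;0 0 0.6 0 1;0 0 0.6 0 1;0 0 0.4 0 1;0 0 0.15 0 1;0 0 0.1 0 1;0 0 0.02 0 1;0 0 0 0 1;0 0 0 0 1'
```

```text
t: 40.3
eef_pos: [439.6, -267.8, 17.3]
ee_rot: [3.141, -0.0, 0.001]
contact_force: [0.3, 0.3, 0.1]
gripper_width: 17.9
finger_force: 29.5
```

```bash
python3 -m inch '0 0 0.02 0 1;0 0 0 0 1;0 0 0 0 0.2;0 0 0 0 0;0 0 0 0 0;0 0 0 0 0;0 0 -0.3 0 0;0 0 -0.8 0 0;0 0 -0.8 0 -1;0 0 -0.8 0 -1;0 0 -0.8 0 -1;0 0 -0.8 0 -1;0 0 0 0 -1;0 0 0 0 -1'; python3 look.py w15 | grep circ | grep -v "ztop 10"; python3 -m inch '1 -1 -1 0 -1;1 -1 -1 0 -1;1 -1 -0.7 0 -1;1 0 0 0 -1;0 0 0 0 -1;0 0 0 0 -1;0 0 0 0 -1'; python3 look.py w16 | grep circ | grep -v "ztop 10"
```

```text
t: 42.05
eef_pos: [439.1, -267.6, 145.1]
ee_rot: [-3.141, 0.0, 0.0]
contact_force: [0.1, -0.2, -0.7]
gripper_width: 85.5
finger_force: 0.0
[  43    7   85   84 2365] ztop 20.6 topmean [539.7 -97.5  19. ] circ [538.7 -99.6] 28.4
[ 161   31   79   66 3892] ztop 59.9 topmean [ 526.6 -189.6   57. ] circ [ 526.2 -189.6] 19.5
[78 34 13 11 61] ztop 15.5 topmean [546.8 -97.7  13.7] circ [547.4 -98.3] 3.0
[ 291   53   83   68 4468] ztop 46.6 topmean [ 513.3 -276.8   46. ] circ [ 515.2 -277.4] 18.9
[301 166  33  39 982] ztop 38.9 topmean [ 439.5 -267.3   37.9] circ [ 439.1 -267.2] 10.0
t: 42.98
eef_pos: [558.5, -178.2, 226.0]
ee_rot: [-3.142, 0.002, 0.002]
contact_force: [0.0, -1.2, 0.3]
gripper_width: 85.3
finger_force: 0.0
[ 227   86   43   44 1231] ztop 34.8 topmean [ 613.5 -110.2   33.9] circ [ 613.4 -109.9] 10.9
[215 157  54  52 772] ztop 20.9 topmean [537.8 -98.5  19.4] circ [538.5 -99.9] 27.8
[ 309  174   41   51 1634] ztop 59.8 topmean [ 527.2 -189.4   57. ] circ [ 526.6 -189.4] 19.3
[ 380  182   62   46 2231] ztop 46.5 topmean [ 514.4 -276.4   45.8] circ [ 515. -277.] 18.7
[384 255  27  32 616] ztop 38.8 topmean [ 440.2 -267.    37.8] circ [ 439.6 -267.1] 10.1
```

View pics/w16.png

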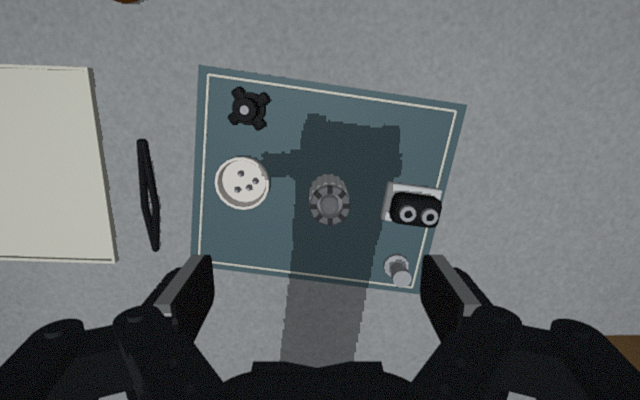

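All four parts stand in place: wheel (249,107) behind the dish (243,183), the housing with its ring (329,200) midway, and the valve (398,270) in front of the control body (416,210). Each measures within about 1 mm of its target.

```bash
python3 -c "
from rig import ticket;print(ticket.finish_job())"
```

```text
the job is handed in; nothing more can be done
None
```

The job is handed in at about 43 s: all four parts stand upright on the mat, each measured within about 1 mm of its target, with the ring seated on the housing and the tweezers and jar left untouched.

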